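Clamp a specimen block in the cam-lever vice

TASK

Load the white specimen block into the bench vice: stand it upright in the channel, long side along the channel, and slide it gently home until it touches the end stop. Then swing the cam lever over past its dead centre so that it snaps shut and the jaw clamps the block, still touching the stop. Press only lightly against the stop (under 15 N), do not force the lever, do not disturb the other things on the bench, and let go at the end.

Things in the scene. Friction and masses are not known exactly. Their poses are not given: they have to be found in the camera images.
- block_mid (a point): Centre (half-way up) of the loose upright specimen block: white resin, 40 (its x) x 26 (its y) x 44 mm tall (its z, up), 60 g or so, a small dark specimen in its top face. It starts standing on the bench turned by up to 70 degrees. Its two ends are alike. Grasp it across the 26 mm width.
- vice: Vice bolted to the bench, white base plate 170 x 160 x 14 mm. Origin on the bench under the channel, z up. The plate's top, z = 14 mm, is the channel bed. The channel runs along x: the block slides in towards +x from the open -x end. Fixed jaw on the +y side, moving jaw on -y, both 14 mm above the bed (top at z = 28 mm); channel 32.5 mm wide when open, from y = -19.5 to +13 mm.
- channel_mouth (a point): Point on the channel bed, 40 mm to -x of the vice's origin, at y = 0 (3 mm to +y of the middle of the open channel). The block can be lowered in from above here, then slid to +x. Clamping pushes the block over to +y, against the fixed jaw; its centre is then at y = 0. The fixed jaw spans x = -45 to +30 mm in the vice's frame, the moving jaw -26 to +26 mm.
- stop_mid (a point): Middle of the range in which the rigid END STOP's face may lie: 17 mm to +x of the vice's origin, 30 mm above the bench. The stop is the end of a 14 mm thick steel set-screw pointing to -x, in a 28 mm high carrier. Where it is set is NOT reported: anywhere within 9 mm of this point along x (this point does not move with it). Find it by feel; 3 to 8 N is plenty, keep under 15 N.
- lever_pivot (a point): Point on the fixed vertical axis of the cam lever, 75 mm to -y of the vice's origin, 49 mm above the bench.
- lever_knob (a point): Mid-height (49 mm above the bench) of the upright black knob at the lever's end, 80 mm from the pivot: 16 mm thick, 36 mm tall, from 31 to 67 mm above the bench. The lever bar is 12 mm wide, 33 to 43 mm above the bench. Push the knob or the bar sideways.
- lever (a joint): Cam lever angle, rad; grows clockwise seen from above. 0 = open (points 60 degrees clockwise of the vice's +x), 2.0 = shut, at its end stop (points nearly to the vice's -x). It resists by up to about 10 N at the knob, most half-way; dead centre is at 1.7: left before it, it springs back open; past it, it snaps to 2.0 and holds. Keep the push under 25 N; do not drive it on against its end stop.
- dish_top (a point): Top centre of a closed glass dish, 90 mm across, 14 mm high. Bystander, leave alone.
- vial_top (a point): Top centre of a small glass vial, 28 mm thick, 50 mm high. Bystander, leave alone.
- slidebox_top (a point): Top centre of a grey slide box, 85 x 30 x 32 mm. Bystander, leave alone.
There are look-alikes about, which are no part of the job. Leave any pink look-alike of the part that bears block_mid alone.

How it is judged:
On the way:
1. the block stands in the channel, touching the end stop (gap under about 1.5 mm), while the lever is still open (horizontal distance between block_mid and stop_c0 below 0.0318 m and z of block_mid in the frame of vice below 0.038 m and angle between block_mid's own z axis and vertical below 0.08 rad and angle between the x axis of block_mid and the x axis of vice, either way round below 0.15 rad and value of joint lever below 0.5 rad), for 0.2 s.
At the end, for the whole second after the job is handed in: The lever stays shut by itself (over 1.9 rad); the jaw presses the block with over 8 N; the block is released, at rest, upright on the bed (within 3 mm, 0.08 rad), long side along the channel within 0.08 rad, touching the end stop (gap under about 1.5 mm) (value of joint lever above 1.9 rad and contact force between pad and block above 8 N and horizontal distance between block_mid and stop_c0 below 0.0318 m and z of block_mid in the frame of vice below 0.038 m and angle between block_mid's own z axis and vertical below 0.08 rad and angle between the x axis of block_mid and the x axis of vice, either way round below 0.08 rad and linear speed of block below 0.01 m/s).
It fails at once if the block is pressed against the end stop with over 15 N (contact force between block and stop_c0 above 15 N).
It fails at once if the lever is forced (over 25 N from the robot) (contact force between the fingers and lever above 25 N).
It fails at once if a bystander is moved by more than 15 mm (distance of any of dish_top, vial_top, slidebox_top from where it was at the start of the episode above 0.015 m).
It also fails if it takes over 64 s, if anything falls off the work surface, if the arm or the gripper's body presses on something with over 40 N, if the wrist force passes 120 N, or if a joint passes its speed limit or range.

ROBOT

A 7-joint arm with a two-finger parallel gripper is mounted at the origin on the work surface. World frame = base frame: x ahead of the robot, y to its left, z up, the work surface at z = 0. Lengths are in m, angles in rad, forces in N, time in s.
With the tool pointing down it reaches from about 0.425 to 0.925 m from the base axis. Payload 6.8 kg.
Tool frame: the origin (TCP) lies midway between the tips of the shut fingers; the grasp point (between the pads) lies 19 mm behind it; z points along the fingers, x is the direction in which the jaws open and shut, and the axes are right-handed (so a half turn about z gives the same grasp; the last joint's range is limited). The gripper opens to 85 mm and grips with 20 to 120 N. Pads are 22 mm wide; open, the fingers measure 114 mm over their backs; the gripper's body (76 mm by 85 mm) begins 54 mm behind the grasp point. The pads swing forward as they close: fully open they stand 13 mm farther back than shut.
Start: joints at [-1.426, 0.477, 0.022, 1.555, -0.011, 1.109, -0.083], TCP at [0.169, 0.654, 0.231] pointing down, gripper open.
Joint ranges: [-2.96, 2.96], [-0.34, 2.1], [-1.41, 1.46], [0.24, 2.44], [-1.37, 4.51], [0.17, 1.92], [-2.96, 2.96]. Speed limits (rad/s): [2.39, 2.39, 3.14, 3.14, 3.14, 3.14, 3.14].

INTERFACE

Orientations are given as a rotation vector (axis times angle).
In Python, from bench import r gives the robot as it stands. The module is installed in compiled form; this text tells all that it offers.
- The arm moves only by the shell command python3 -m pendant 'ROWS' [OPENING] [FORCE]. ROWS is text: rows parted by semicolons, each of 4 numbers parted by spaces: the shift along the tool's x, y, z in cm, then the turn about the tool's z in degrees. A call has 1 to 8 rows; each row shifts and turns the pose as measured when the row begins, along the tool's axes as they then stand; what a row does not reach is not made up. A row lasts 1/12 s, in which the tool goes at most 41.7 mm and 7.16 degrees, less where a joint would pass 70% of its speed; a pose out of reach is approached as far as the arm can. A call with a gripper value outside its range is refused whole. OPENING is the closure in counts, from 0 (fully open) to 255 (shut), set as the call begins (- or left out, the last holds). The fingers move at their own pace and stop on an object; FORCE is the grip in N (left out, the last holds). Time passes only in rows, so rows that do not move let the fingers close. It gives the time, the measured TCP pose, the force and the opening at its end, in the units of the state.
- r.get_obs(): the state, without advancing time (a new reading comes with each control period).
- r.grab_frame(name): name is "scene" or "top"; returns a dict with "color" (400x640x3 uint8, red, green, blue), "fx", "fy", "cx", "cy" (pixels), "dist_coeffs" ([k1, k2, p1, p2, k3] as OpenCV has them; the pictures are not rectified), "R" (3x3) and "t" (3): a world point X has camera coordinates R X + t. Camera axes: x right, y down, z forward; pixel columns grow to the right and rows downward; lengths in m; the calibration is good to about 2 mm. A picture is of the moment at which its call begins. There is no depth.
- r.hand_in(): hands the job in, once; it reports no verdict.
The state is a dict: "clock": time; "joints": joint angles; "qvel": joint speeds; "tau": joint torques, N m; "tcp_pos": TCP position; "orientation": TCP orientation; "contact_force": force on the tool from outside, world axes, zero at the start; "moment": the same for the moment, N m; "grip_width": finger opening in m.
Only numpy, scipy, OpenCV 4.12 (cv2) and the standard library are available. Lean on these libraries where they do the work, as an engineer would, in place of code of your own. Each camera call takes 0.05 s, during which the arm holds its last target.

## Working session

There is one attempt and no reset: what is moved stays moved. The work goes in short steps, Python scripts to look and compute and a shell command to move; the robot and the scene stay as the last step left them, time stands still between calls to the robot, and variables do not carry over. Pictures are saved under pics/ and viewed, and the job is handed in when it is done.

```bash
mkdir -p pics
python3 - <<'E'
from bench import r
import cv2
o=r.get_obs();print({k:(v if not hasattr(v,'round') else v.round(3)) for k,v in o.items()})
for n in("scene","top"):
    f=r.grab_frame(n);cv2.imwrite(f"pics/{n}0.png",f["color"][:,:,::-1]);print(n,{k:v for k,v in f.items() if k!="color"})
E
```

```text
{'clock': 0.0, 'joints': array([-1.426,  0.478,  0.022,  1.556, -0.012,  1.109, -0.083]), 'qvel': array([-0.002,  0.   , -0.001, -0.   , -0.   , -0.002,  0.   ]), 'tau': array([-1.0000e-03, -5.9645e+01,  1.6080e+00, -2.8119e+01,  1.2000e-02,
        9.0000e-03,  0.0000e+00]), 'tcp_pos': array([0.169, 0.653, 0.23 ]), 'orientation': array([ 2.483e+00,  1.923e+00, -2.000e-03]), 'contact_force': array([-0.016,  0.431,  0.093]), 'moment': array([0.042, 0.   , 0.011]), 'grip_width': 0.08547374799211634}
scene {'fx': 480.2267005610034, 'fy': 480.2267005610034, 'cx': 317.81789230998015, 'cy': 204.47824455086726, 'dist_coeffs': array([-0.12297433,  0.        ,  0.        ,  0.        ,  0.        ]), 'R': array([[-0.86249245,  0.50583591,  0.0153885 ],
       [ 0.31685327,  0.56347189, -0.76295703],
       [-0.39460205, -0.65316878, -0.64626601]]), 't': array([ 0.47065975, -0.15802951,  1.49716531])}
top {'fx': 443.66798396934314, 'fy': 443.66798396934314, 'cx': 322.64335058322536, 'cy': 194.60236563838475, 'dist_coeffs': array([-0.0102279,  0.       ,  0.       ,  0.       ,  0.       ]), 'R': array([[-0.00760534, -0.9999237 , -0.00973451],
       [-0.99000978,  0.00889985, -0.14071752],
       [ 0.14079342,  0.00856705, -0.99000193]]), 't': array([0.07293904, 0.55717715, 1.16344477])}
```

View pics/scene0.png

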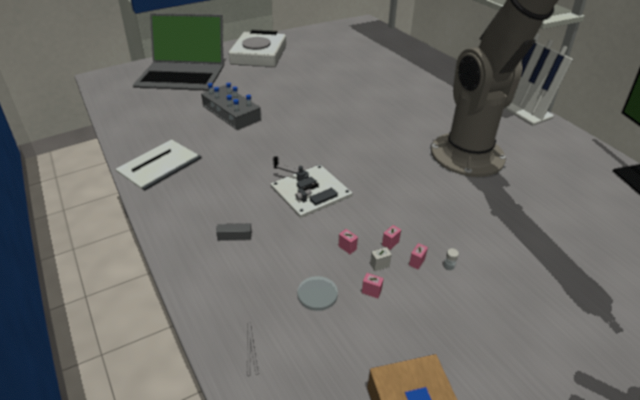

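View pics/top0.png

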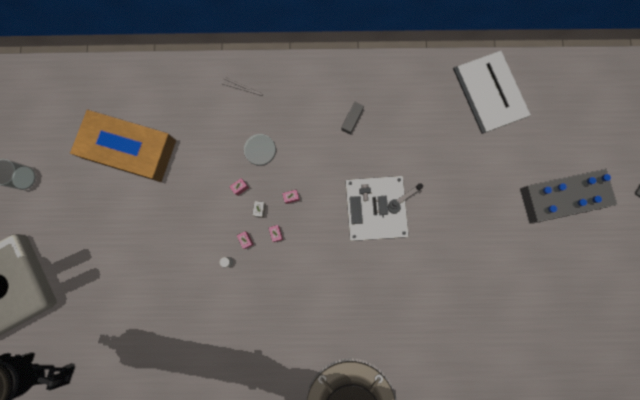

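The top view shows the white block near (259,209) with pink ones around it, the vice at (377,209) and the lever knob at (420,187). I'll enlarge these areas.

Run:
```python
import cv2,numpy as np
a=cv2.imread("pics/top0.png");s=cv2.imread("pics/scene0.png")
def crop(im,x0,x1,y0,y1,k,n):
    c=cv2.resize(im[y0:y1,x0:x1],None,fx=k,fy=k,interpolation=cv2.INTER_CUBIC);cv2.imwrite(n,c)
crop(a,220,310,170,250,8,"pics/tb.png")
crop(a,340,430,170,245,8,"pics/tv.png")
crop(s,265,355,150,215,8,"pics/sv.png")
crop(s,330,430,220,300,8,"pics/sb.png")
```

```text
(no output)
```

View pics/tb.png

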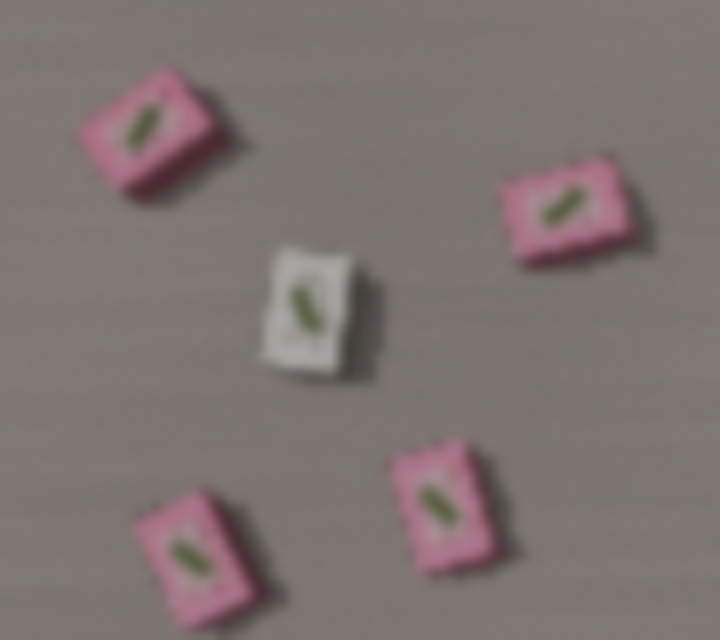

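View pics/tv.png

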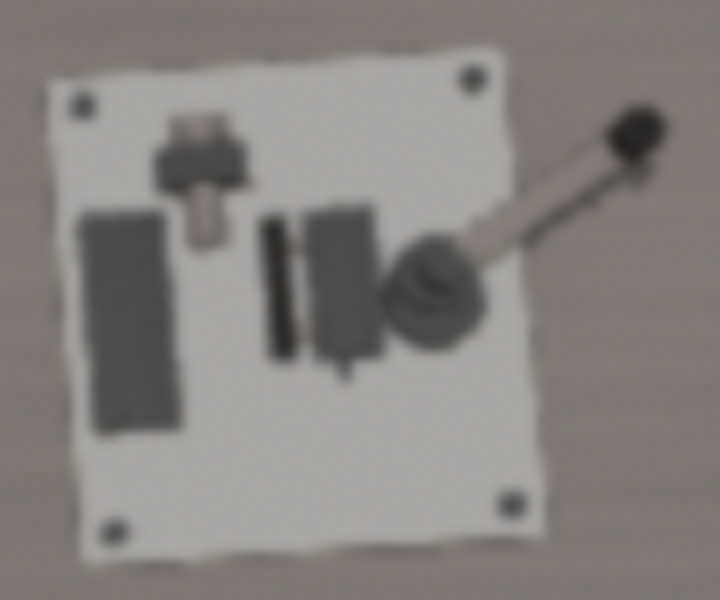

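View pics/sv.png

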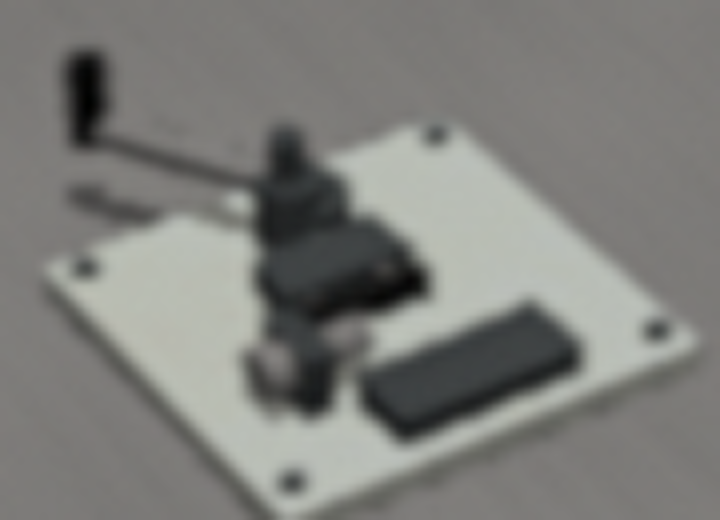

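View pics/sb.png

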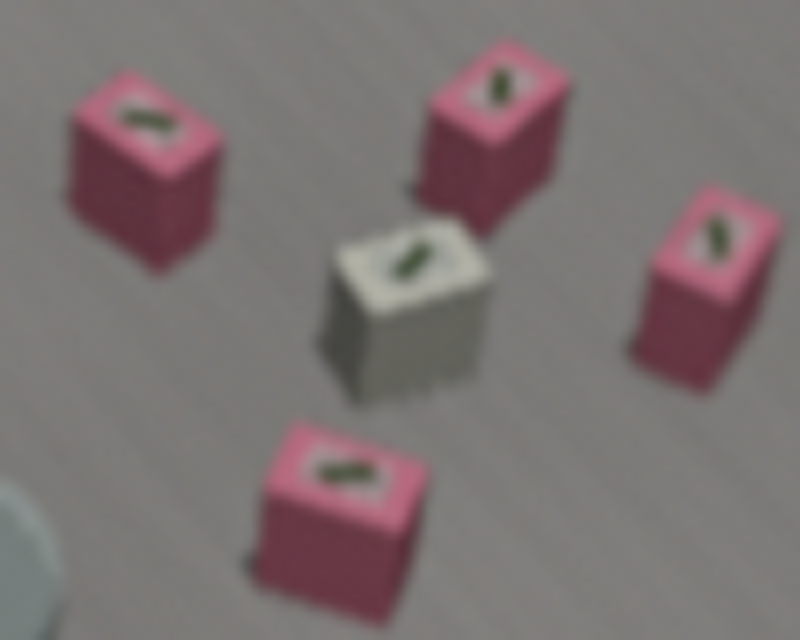

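```bash
cat > h.py <<'E'
import numpy as np,cv2
from scipy.optimize import least_squares
from bench import r
def cams():
    return {n:{k:v for k,v in r.grab_frame(n).items()} for n in("scene","top")}
def ray(f,px,z):
    K=np.array([[f["fx"],0,f["cx"]],[0,f["fy"],f["cy"]],[0,0,1]])
    u=cv2.undistortPoints(np.array(px,float).reshape(-1,1,2),K,f["dist_coeffs"]).reshape(-1,2)
    d=np.c_[u,np.ones(len(u))]@f["R"]; C=-f["R"].T@f["t"]
    return (C+d*((z-C[2])/d[:,2])[:,None])
def proj(f,X):
    K=np.array([[f["fx"],0,f["cx"]],[0,f["fy"],f["cy"]],[0,0,1]])
    return cv2.projectPoints(np.array(X,float).reshape(-1,1,3),cv2.Rodrigues(f["R"])[0],f["t"],K,f["dist_coeffs"])[0].reshape(-1,2)
def un(px,x0,y0,k=8): return (np.array(px,float)+.5)/k-.5+[x0,y0]
def rect(P,Q,full=False):
    # fit 2D pose of local points Q to P
    def fn(p):
        c,s=np.cos(p[2]),np.sin(p[2]);return ((Q@np.array([[c,s],[-s,c]])+p[:2])-P).ravel()
    best=min((least_squares(fn,[*P.mean(0),a]) for a in np.linspace(-3,3,9)),key=lambda s:s.cost)
    return best.x,np.abs(best.fun).max()
E
python3 - <<'E'
from h import *
f=cams();T,S=f["top"],f["scene"]
Q=np.array([[85,80],[85,-80],[-85,-80],[-85,80]])/1000
b=ray(T,un([(50,82),(503,50),(545,535),(85,562)],340,170),.014)
print("plate corners",b.round(4),rect(b[:,:2],Q),rect(b[:,:2],Q[:,::-1]*[[1,1]]))
bt=ray(T,un([(82,107),(472,80),(512,505),(115,533)],340,170),.016);bs=ray(S,un([(292,481),(84,268),(436,135),(657,330)],265,150),.016)
print("bolts",bt.round(4),bs.round(4))
k=ray(T,un([(636,130)],340,170),.067);ks=ray(S,un([(87,58)],265,150),.067);print("knob",k,ks)
q=np.array([[20,13],[20,-13],[-20,-13],[-20,13]])/1000
B=ray(T,un([(278,248),(352,256),(340,375),(264,362)],220,170),.044);print("blk",B.round(4),rect(B[:,:2],q))
B=ray(S,un([(375,315),(490,272),(452,218),(337,247)],330,220),.044);print("blk",B.round(4),rect(B[:,:2],q),)
p=ray(T,un([(147,130),(567,207),(438,508),(193,557)],220,170),.044);print("pinks",p.round(3))
sc=ray(T,un([(207,245)],340,170),.037);print("screw tip",sc)
E
```

```text
plate corners [[ 0.6024  0.0038  0.014 ]
 [ 0.6123 -0.154   0.014 ]
 [ 0.444  -0.1628  0.014 ]
 [ 0.4361 -0.0057  0.014 ]] (array([ 0.52368559, -0.0796697 ,  0.05533067]), np.float64(0.0017206263552907997)) (array([ 0.52368559, -0.0796697 ,  4.75218934]), np.float64(0.1599788871826094))
bolts [[ 0.5932 -0.0071  0.016 ]
 [ 0.6014 -0.1425  0.016 ]
 [ 0.4542 -0.1515  0.016 ]
 [ 0.4458 -0.016   0.016 ]] [[ 0.5928 -0.007   0.016 ]
 [ 0.6012 -0.1424  0.016 ]
 [ 0.4534 -0.1507  0.016 ]
 [ 0.4451 -0.0149  0.016 ]]
knob [[ 0.57514215 -0.18790249  0.067     ]] [[ 0.57395503 -0.1901786   0.067     ]]
blk [[0.5426 0.253  0.044 ]
 [0.5396 0.228  0.044 ]
 [0.4993 0.2316 0.044 ]
 [0.5039 0.2572 0.044 ]] (array([ 0.52136569,  0.24243401, -0.11281137]), np.float64(0.0009920286376181586))
blk [[0.5416 0.2552 0.044 ]
 [0.5028 0.258  0.044 ]
 [0.4993 0.2348 0.044 ]
 [0.5355 0.2277 0.044 ]] (array([ 0.51980006,  0.24395303, -5.74697773]), np.float64(0.04083133528361116))
pinks [[0.583 0.298 0.044]
 [0.556 0.155 0.044]
 [0.454 0.198 0.044]
 [0.439 0.28  0.044]]
screw tip [[ 0.54181858 -0.04756275  0.037     ]]
```

Run:
```python
from h import *
f=cams();T,S=f["top"],f["scene"]
J=ray(T,un([(163,212),(180,432),(80,212),(95,432)],340,170),.028)
print("jaw T",J.round(4))
J=ray(S,un([(405,440),(580,348),(362,380),(535,303)],265,150),.028)   # outer-x+..., visual
print("jaw S",J.round(4))
P=ray(T,un([(262,218),(272,360)],340,170),.028);print("pad",P.round(4))
def loc(X,o=(0.5266,-0.0472),a=.0555):
    c,s=np.cos(a),np.sin(a);return (np.array(X)[:,:2]-o)@np.array([[c,-s],[s,c]])
for n,X in(("jaw",J),("pad",P),("plate",np.array([[.52368,-.0797]])),):print(n,loc(X).round(4))
print(loc(ray(T,un([(163,212),(180,432),(80,212),(95,432)],340,170),.028)).round(4),"screw",loc(ray(T,un([(207,245)],340,170),.037)))
print("scam",-S["R"].T@S["t"],"tcam",-T["R"].T@T["t"])
# overlay checks
o=np.array([.5266,-.0472]);a=.0555
print(ray(T,[(259,150),(225,262),(352,117)],.02).round(3))
```

```text
jaw T [[ 0.5545 -0.0336  0.028 ]
 [ 0.4792 -0.0379  0.028 ]
 [ 0.5547 -0.0052  0.028 ]
 [ 0.4794 -0.0091  0.028 ]]
jaw S [[ 0.5573  0.0054  0.028 ]
 [ 0.4819 -0.0072  0.028 ]
 [ 0.5543 -0.0284  0.028 ]
 [ 0.4823 -0.0355  0.028 ]]
pad [[ 0.5521 -0.0673  0.028 ]
 [ 0.5034 -0.0696  0.028 ]]
jaw [[ 0.0336  0.0508]
 [-0.0424  0.0424]
 [ 0.0287  0.0173]
 [-0.0436  0.0142]]
pad [[ 0.0244 -0.0215]
 [-0.0244 -0.0211]]
plate [[-0.0047 -0.0323]]
[[ 0.0286  0.0121]
 [-0.0468  0.012 ]
 [ 0.0304  0.0404]
 [-0.045   0.0407]] screw [[ 0.01517502 -0.00120639]]
scam [1.04679715 0.82887023 0.83975459] tcam [0.38836018 0.05800739 1.23092718]
[[ 0.688  0.246  0.02 ]
 [ 0.379  0.334  0.02 ]
 [ 0.781 -0.016  0.02 ]]
```

```bash
cat >> h.py <<'E'
from scipy.spatial.transform import Rotation as Ro
def go(x,y,z,deg=None,o=None):
    o=o or r.get_obs();M=Ro.from_rotvec(o["orientation"]).as_matrix()
    d=M.T@(np.array([x,y,z])-o["tcp_pos"])*100
    a=np.degrees(np.arctan2(M[1,0],M[0,0]))
    print("t",round(o["clock"],2),"tcp",o["tcp_pos"].round(4),"xang",a.round(2),"tilt",np.degrees(np.arccos(-M[2,2])).round(2),"need cm",d.round(2),"turn",None if deg is None else round((a-deg+90)%180-90,2),"F",o["contact_force"].round(2),"w",round(o["grip_width"],4))
E
python3 -m pendant '0 0 0 -4;0 0 0 -4' 90 40
python3 -c "
from h import *
go(.5206,.2432,.12,83.4)"
```

```text
clock: 0.47
tcp_pos: [0.1686, 0.6533, 0.2307]
orientation: [2.34, 2.095, -0.001]
contact_force: [-0.2, -0.1, -0.4]
grip_width: 0.064
t 0.47 tcp [0.1686 0.6533 0.2307] xang 83.7 tilt 0.07 need cm [-36.88  39.49  11.12] turn 0.3 F [-0.22 -0.1  -0.38] w 0.064
```

```bash
python3 -m pendant '-2.6 2.8 0.2 0;-2.6 2.8 0.2 0;-2.6 2.8 0.2 0;-2.6 2.8 0.2 0;-2.6 2.8 0.2 0;-2.6 2.8 0.2 0;-2.6 2.8 0.2 0;-2.6 2.8 0.2 0' 90 40
python3 -c "
from h import *
go(.5206,.2432,.12,83.4)"
```

```text
clock: 1.13
tcp_pos: [0.3673, 0.4235, 0.2122]
orientation: [-2.309, -2.119, 0.0]
contact_force: [-0.1, 0.3, -0.9]
grip_width: 0.0555
t 1.13 tcp [0.3673 0.4235 0.2122] xang 85.1 tilt 0.42 need cm [-16.7   16.86   9.05] turn 1.7 F [-0.05  0.27 -0.92] w 0.0555
```

```bash
python3 -m pendant '-2.6 2.6 1.0 1;-2.6 2.6 1 0.5;-2.6 2.6 1 0;-2.6 2.6 1 0;-2.6 2.6 1 0;-2 2 1 0;-1 1 1 0;0 0 0 0' 
python3 -c "
from h import *
go(.5206,.2432,.08,83.4)"
```

```text
clock: 1.8
tcp_pos: [0.5217, 0.229, 0.14]
orientation: [-2.355, -2.074, -0.009]
contact_force: [0.0, -0.1, -0.2]
grip_width: 0.0552
t 1.8 tcp [0.5217 0.229  0.14  ] xang 82.75 tilt 0.37 need cm [ 1.35 -0.3   6.  ] turn -0.65 F [ 0.04 -0.09 -0.19] w 0.0552
```

```bash
python3 -m pendant '0.7 -0.15 1 -0.6;0.65 -0.15 2 0;0 0 2 0;0 0 1 0;0 0 0 0' 
python3 -c "
from h import *
go(.5206,.2432,.017,83.4)
f=cams()
for n in f:cv2.imwrite(f'pics/{n}1.png',f[n]['color'][:,:,::-1])
a=cv2.imread('pics/scene1.png')[170:300,320:460];cv2.imwrite('pics/s1c.png',cv2.resize(a,None,fx=5,fy=5,interpolation=2))
"
```

```text
clock: 2.22
tcp_pos: [0.5195, 0.2502, 0.0784]
orientation: [-2.337, -2.091, -0.016]
contact_force: [-0.1, 0.7, -0.1]
grip_width: 0.0553
t 2.22 tcp [0.5195 0.2502 0.0784] xang 83.65 tilt 0.68 need cm [-0.76  0.17  6.13] turn 0.25 F [-0.13  0.68 -0.15] w 0.0553
```

View pics/s1c.png

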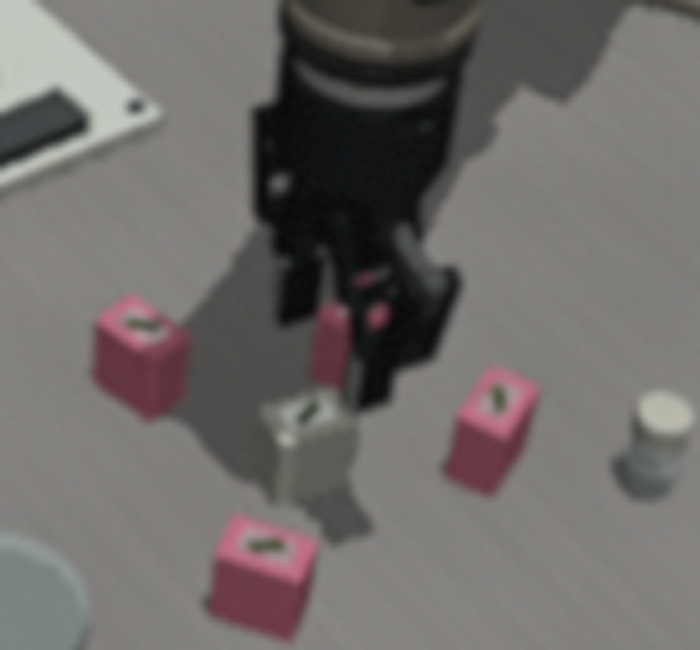

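The gripper is above the white block, 7 mm off in y. I'll correct that, then descend.

```bash
python3 -m pendant '-0.7 0.15 0 0;0 0 0 0;0 0 0 0' 
python3 -c "
from h import *
go(.5206,.2432,.017,83.4)"
```

```text
clock: 2.57
tcp_pos: [0.5223, 0.2443, 0.0828]
orientation: [-2.336, -2.093, -0.026]
contact_force: [-0.0, 0.3, -0.0]
grip_width: 0.0554
t 2.57 tcp [0.5223 0.2443 0.0828] xang 83.72 tilt 0.99 need cm [-0.23 -0.21  6.57] turn 0.32 F [-0.04  0.28 -0.01] w 0.0554
```

```bash
python3 -m pendant '-0.1 -0.1 1.5 0;-0.1 -0.1 1.5 0;0 0 1.5 0;0 0 1 0;0 0 0.5 0;0 0 0 0' 
python3 -c "
from h import *
go(.5206,.2432,.017,83.4)"
```

```text
clock: 3.07
tcp_pos: [0.5255, 0.2442, 0.0262]
orientation: [-2.341, -2.092, -0.044]
contact_force: [0.0, -0.6, -1.2]
grip_width: 0.0553
t 3.07 tcp [0.5255 0.2442 0.0262] xang 83.57 tilt 1.6 need cm [-0.17 -0.49  0.91] turn 0.17 F [ 0.03 -0.61 -1.2 ] w 0.0553
```

```bash
python3 -m pendant '-0.1 -0.5 0.3 0;0 0 0.3 0;0 0 0.2 0;0 0 0 0' 
python3 -c "
from h import *
go(.5206,.2432,.017,83.4);print(Ro.from_rotvec(r.get_obs()['orientation']).as_matrix()[:,2].round(3))"
```

```text
clock: 3.4
tcp_pos: [0.5212, 0.2444, 0.0193]
orientation: [-2.342, -2.092, -0.048]
contact_force: [0.4, -0.5, -0.1]
grip_width: 0.0555
t 3.4 tcp [0.5212 0.2444 0.0193] xang 83.55 tilt 1.74 need cm [-0.13 -0.05  0.22] turn 0.15 F [ 0.41 -0.46 -0.15] w 0.0555
[ 0.022  0.021 -1.   ]
```

```bash
python3 -m pendant '0 0 0 0;0 0 0 0;0 0 0 0' 
python3 -c "
from h import *
go(.5206,.2432,.017,83.4);print(Ro.from_rotvec(r.get_obs()['orientation']).as_matrix()[:,2].round(3))"
```

```text
clock: 3.65
tcp_pos: [0.5217, 0.2447, 0.02]
orientation: [-2.342, -2.092, -0.05]
contact_force: [0.1, -0.1, -0.7]
grip_width: 0.0551
t 3.65 tcp [0.5217 0.2447 0.02  ] xang 83.57 tilt 1.82 need cm [-0.17 -0.1   0.3 ] turn 0.17 F [ 0.11 -0.06 -0.72] w 0.0551
[ 0.023  0.022 -0.999]
```

```bash
python3 -m pendant '-0.1 -0.1 0.4 0' 255 40
cat > wait.py <<'E'
import sys
from h import *
for i in range(int(sys.argv[1])): r.grab_frame("top")
go(*map(float,sys.argv[2:]));print(Ro.from_rotvec(r.get_obs()['orientation']).as_matrix()[:,2].round(3))
E
python3 wait.py 8 .5206 .2432 .017 83.4
```

```text
clock: 3.73
tcp_pos: [0.5215, 0.2445, 0.0168]
orientation: [-2.342, -2.092, -0.053]
contact_force: [-0.1, 0.3, 0.5]
grip_width: 0.0448
t 4.13 tcp [0.5206 0.2439 0.0159] xang 83.57 tilt 1.81 need cm [-0.07  0.01 -0.11] turn 0.17 F [ 0.96 -0.72 -0.93] w 0.0256
[ 0.023  0.022 -0.999]
```

```bash
python3 -m pendant '0 0 -3 0;0 0 -4 0;0 0 -2 0' 
python3 wait.py 4 .484 -.0537 .10 93.3
```

```text
clock: 4.38
tcp_pos: [0.5147, 0.24, 0.1026]
orientation: [-2.34, -2.091, -0.03]
contact_force: [0.7, 0.7, -0.1]
grip_width: 0.0259
t 4.58 tcp [0.5138 0.2399 0.0999] xang 83.61 tilt 1.04 need cm [-29.5    0.32  -0.47] turn -9.69 F [ 0.17 -0.05 -0.37] w 0.0255
[ 0.011  0.015 -1.   ]
```

```bash
python3 -m pendant '-2 0 0 0;-4 0 0 -3;-4 0 0 -3;-4 0 0 -3;-4 0 0 -0.7;-4 0 0 0;-4 0 0 0;-2 0 0 0' 
python3 wait.py 4 .484 -.0537 .10 93.3
```

```text
clock: 5.25
tcp_pos: [0.5063, -0.0413, 0.0829]
orientation: [-2.114, -2.303, -0.01]
contact_force: [0.5, -0.2, -0.2]
grip_width: 0.0257
t 5.45 tcp [ 0.5069 -0.0359  0.0832] xang 95.08 tilt 1.08 need cm [-1.54 -2.45 -1.69] turn 1.78 F [-0.25  0.05 -0.27] w 0.0252
[-0.007  0.018 -1.   ]
```

```bash
python3 -m pendant '-1.3 -2.4 0 1.8' 
python3 wait.py 4 .484 -.0537 .05 93.3
python3 - <<'E'
from h import *
f=cams()
for n,(x0,x1,y0,y1) in dict(top=(335,435,165,245),scene=(255,375,120,220)).items():
    a=f[n]['color'][y0:y1,x0:x1,::-1];cv2.imwrite(f'pics/{n}2.png',cv2.resize(a,None,fx=6,fy=6,interpolation=2))
E
```

```text
clock: 5.53
tcp_pos: [0.4883, -0.0465, 0.083]
orientation: [-2.139, -2.28, -0.019]
contact_force: [1.5, 0.3, 0.1]
grip_width: 0.0254
t 5.73 tcp [ 0.4835 -0.0495  0.0826] xang 93.41 tilt 1.14 need cm [-0.48  0.05  3.25] turn 0.11 F [ 0.47 -0.08 -0.87] w 0.0255
[-0.008  0.018 -1.   ]
```

View pics/scene2.png

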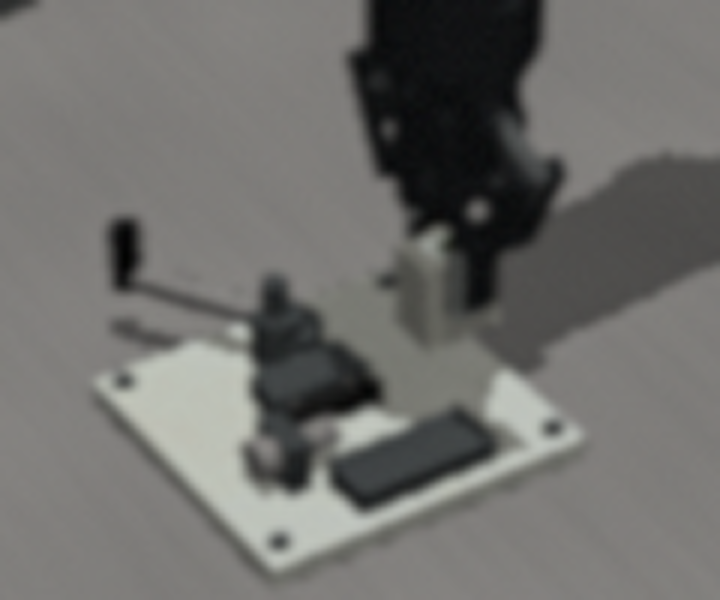

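View pics/top2.png

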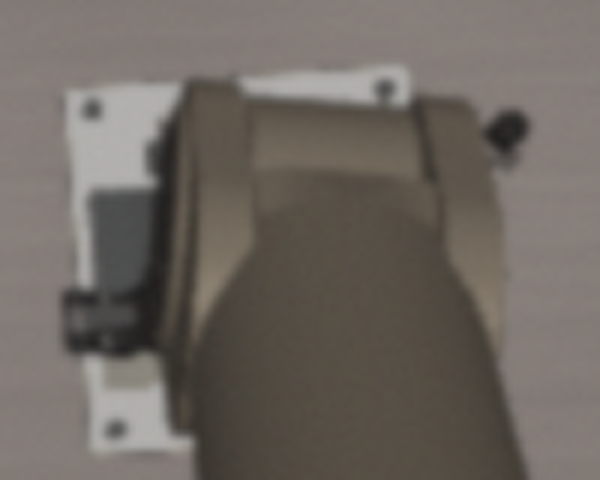

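Run:
```python
from h import *
f=cams()["scene"];im=f["color"][:,:,::-1].copy()
K=8;x0,y0=265,140
im=cv2.resize(im[y0:215,x0:360],None,fx=K,fy=K,interpolation=2)
def dr(o,a,pts,z,col,closed=True):
    c,s=np.cos(a),np.sin(a);P=np.array(pts)@np.array([[c,s],[-s,c]])+o
    for zz in z:
        p=((proj(f,np.c_[P,np.full(len(P),zz)])-[x0,y0]+.5)*K-.5).round().astype(int)
        cv2.polylines(im,[p],closed,col,1)
b=[(.02,.013),(.02,-.013),(-.02,-.013),(-.02,.013)]
dr((.4835,-.0495),.0595,b,(.0667,.1107),(0,0,255))
o=(.5257,-.0483)
dr(o,.058,[(.03,.013),(-.045,.013),(-.045,.0413),(.03,.0413)],(.028,.014),(0,255,0))
dr(o,.058,[(.026,-.0195),(-.026,-.0195)],(.028,),(255,255,0),False)
dr((.5237,-.0797),.058,[(.085,.08),(.085,-.08),(-.085,-.08),(-.085,.08)],(.014,),(255,0,0))
cv2.imwrite("pics/ov.png",im)
```

```text
(no output)
```

View pics/ov.png

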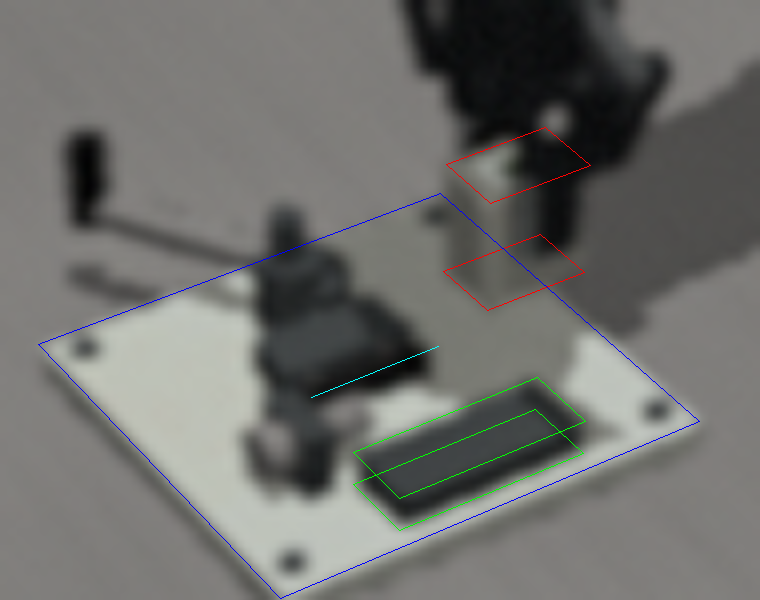

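```bash
python3 -m pendant '-0.3 0.1 1.5 0;0 0 1.5 0' 
python3 wait.py 4 .4825 -.0525 .03 93.3
```

```text
clock: 6.1
tcp_pos: [0.4896, -0.0508, 0.055]
orientation: [-2.143, -2.281, -0.022]
contact_force: [0.1, -0.4, -0.8]
grip_width: 0.0255
t 6.3 tcp [ 0.4883 -0.0508  0.0548] xang 93.55 tilt 1.07 need cm [-0.18 -0.58  2.48] turn 0.25 F [ 0.83  0.13 -0.82] w 0.0251
[-0.003  0.018 -1.   ]
```

```bash
python3 -m pendant '-0.2 -0.6 0 0.2' 
python3 wait.py 3 .4825 -.0525 .03 93.3
```

```text
clock: 6.38
tcp_pos: [0.4839, -0.0525, 0.0555]
orientation: [-2.145, -2.277, -0.021]
contact_force: [-0.3, -0.3, -1.0]
grip_width: 0.0251
t 6.53 tcp [ 0.4821 -0.0534  0.0553] xang 93.32 tilt 1.06 need cm [0.04 0.04 2.54] turn 0.02 F [ 0.44 -0.08 -1.36] w 0.0254
[-0.002  0.018 -1.   ]
```

```bash
python3 -m pendant '0.05 -0.1 1 0' 
python3 wait.py 3 .4825 -.0528 .03 93.3
python3 -m pendant '0 -0.1 0.6 0' 
python3 wait.py 3 .4825 -.0528 .03 93.3
```

```text
clock: 6.62
tcp_pos: [0.4828, -0.053, 0.0468]
orientation: [-2.149, -2.276, -0.023]
contact_force: [0.7, 0.3, -0.0]
grip_width: 0.0257
t 6.77 tcp [ 0.4804 -0.0527  0.0447] xang 93.32 tilt 1.08 need cm [-0.05  0.22  1.47] turn 0.02 F [ 0.2  -1.09  0.43] w 0.0253
[-0.004  0.018 -1.   ]
clock: 6.85
tcp_pos: [0.4803, -0.0526, 0.0392]
orientation: [-2.147, -2.275, -0.019]
contact_force: [-0.0, 0.5, -0.7]
grip_width: 0.0257
t 7.0 tcp [ 0.4789 -0.0526  0.0382] xang 93.33 tilt 1.1 need cm [-0.06  0.37  0.82] turn 0.03 F [-0.37 -0.05 -0.72] w 0.0254
[-0.005  0.019 -1.   ]
```

```bash
python3 -m pendant '0 0.2 0.5 0' 
python3 wait.py 3 .4825 -.0528 .03 93.3
python3 -m pendant '0 0.1 0.3 0' 
python3 wait.py 3 .4825 -.0528 .03 93.3
```

```text
clock: 7.08
tcp_pos: [0.4811, -0.0525, 0.0335]
orientation: [-2.146, -2.273, -0.017]
contact_force: [-0.2, 0.2, -0.3]
grip_width: 0.0252
t 7.23 tcp [ 0.4809 -0.0524  0.0329] xang 93.32 tilt 1.1 need cm [-0.06  0.16  0.29] turn 0.02 F [ 0.34  0.37 -0.43] w 0.0257
[-0.005  0.018 -1.   ]
clock: 7.32
tcp_pos: [0.4821, -0.0523, 0.03]
orientation: [-2.145, -2.273, -0.016]
contact_force: [-1.1, -0.5, 2.1]
grip_width: 0.0255
t 7.47 tcp [ 0.482  -0.0523  0.03  ] xang 93.32 tilt 1.1 need cm [-0.05  0.05  0.  ] turn 0.02 F [-0.73  0.32  2.53] w 0.0254
[-0.005  0.018 -1.   ]
```

```bash
python3 -m pendant '0 1.3 -0.03 0' 
python3 wait.py 3 .512 -.0506 .030 93.3
python3 -m pendant '0 1 0 0' 
python3 wait.py 3 .512 -.0506 .030 93.3
```

```text
clock: 7.55
tcp_pos: [0.4904, -0.052, 0.0301]
orientation: [-2.142, -2.268, -0.008]
contact_force: [-3.3, 0.0, 3.6]
grip_width: 0.0255
t 7.7 tcp [ 0.4958 -0.0516  0.0304] xang 93.32 tilt 1.07 need cm [0.01 1.62 0.03] turn 0.02 F [ 0.34 -1.38 -1.44] w 0.0251
[-0.004  0.018 -1.   ]
clock: 7.78
tcp_pos: [0.5026, -0.0513, 0.03]
orientation: [-2.144, -2.27, -0.011]
contact_force: [-6.3, -0.9, 8.1]
grip_width: 0.0251
t 7.93 tcp [ 0.5063 -0.0511  0.0302] xang 93.33 tilt 1.06 need cm [0.02 0.58 0.02] turn 0.03 F [ 0.77 -0.59 -0.6 ] w 0.0254
[-0.003  0.018 -1.   ]
```

```bash
python3 -m pendant '0 0.4 -0.05 0' 
python3 wait.py 3 .512 -.0506 .030 93.3
python3 -m pendant '0 0.2 -0.02 0' 
python3 wait.py 3 .512 -.0506 .030 93.3
```

```text
clock: 8.02
tcp_pos: [0.5092, -0.0509, 0.0303]
orientation: [-2.145, -2.273, -0.016]
contact_force: [-1.0, -0.5, -1.3]
grip_width: 0.0255
t 8.17 tcp [ 0.5105 -0.0508  0.0307] xang 93.33 tilt 1.05 need cm [0.01 0.15 0.07] turn 0.03 F [-0.  -1.1 -0.9] w 0.0256
[-0.003  0.018 -1.   ]
clock: 8.25
tcp_pos: [0.5119, -0.0507, 0.0307]
orientation: [-2.146, -2.274, -0.017]
contact_force: [0.4, -0.6, -0.4]
grip_width: 0.0255
t 8.4 tcp [ 0.5126 -0.0507  0.0308] xang 93.33 tilt 1.05 need cm [ 0.01 -0.06  0.08] turn 0.03 F [ 1.02  0.23 -0.26] w 0.0254
[-0.003  0.018 -1.   ]
```

```bash
python3 -m pendant '0 0.1 0 0'; python3 wait.py 1 .520 -.0506 .030 93.3;python3 -m pendant '0 0.1 0 0'; python3 wait.py 1 .520 -.0506 .030 93.3
```

```text
clock: 8.48
tcp_pos: [0.5133, -0.0507, 0.0308]
orientation: [-2.146, -2.274, -0.017]
contact_force: [-0.3, -0.8, -1.4]
grip_width: 0.0254
t 8.53 tcp [ 0.5136 -0.0506  0.0308] xang 93.33 tilt 1.06 need cm [-0.04  0.63  0.08] turn 0.03 F [ 0.5   0.32 -0.8 ] w 0.0251
[-0.003  0.018 -1.   ]
clock: 8.62
tcp_pos: [0.5144, -0.0506, 0.0308]
orientation: [-2.146, -2.274, -0.017]
contact_force: [0.5, -0.6, -0.2]
grip_width: 0.0253
t 8.67 tcp [ 0.5148 -0.0506  0.0308] xang 93.33 tilt 1.05 need cm [-0.03  0.52  0.08] turn 0.03 F [-0.31 -0.46 -1.15] w 0.0256
[-0.003  0.018 -1.   ]
```

```bash
python3 -m pendant '0 0.1 0.02 0'; python3 wait.py 1 .520 -.0506 .030 93.3;python3 -m pendant '0 0.1 0 0'; python3 wait.py 1 .520 -.0506 .030 93.3
```

```text
clock: 8.75
tcp_pos: [0.5157, -0.0505, 0.0306]
orientation: [-2.146, -2.274, -0.018]
contact_force: [-0.1, -1.1, 0.2]
grip_width: 0.0253
t 8.8 tcp [ 0.5161 -0.0505  0.0306] xang 93.33 tilt 1.05 need cm [-0.03  0.39  0.06] turn 0.03 F [ 0.65 -1.48 -0.98] w 0.0251
[-0.002  0.018 -1.   ]
clock: 8.88
tcp_pos: [0.5169, -0.0504, 0.0306]
orientation: [-2.146, -2.275, -0.018]
contact_force: [-0.1, -0.1, 0.3]
grip_width: 0.0253
t 8.93 tcp [ 0.5173 -0.0504  0.0306] xang 93.34 tilt 1.05 need cm [-0.04  0.27  0.06] turn 0.04 F [ 0.4  -0.05 -1.21] w 0.0256
[-0.002  0.018 -1.   ]
```

Local x is now about -8.5 mm. From the picture I expect contact near -5, though that figure is rough.

```bash
for i in 1; do python3 -m pendant '0 0.08 0 0'; python3 wait.py 1 .520 -.0506 .030 93.3;done; python3 -m pendant '0 0.08 0 0'; python3 wait.py 1 .520 -.0506 .030 93.3
```

```text
clock: 9.02
tcp_pos: [0.5181, -0.0503, 0.0306]
orientation: [-2.146, -2.275, -0.018]
contact_force: [-0.1, -0.7, -1.3]
grip_width: 0.025
t 9.07 tcp [ 0.5184 -0.0503  0.0306] xang 93.35 tilt 1.05 need cm [-0.04  0.16  0.06] turn 0.05 F [0.46 0.26 0.51] w 0.0254
[-0.002  0.018 -1.   ]
clock: 9.15
tcp_pos: [0.5191, -0.0503, 0.0306]
orientation: [-2.146, -2.275, -0.018]
contact_force: [-0.7, -0.0, -0.2]
grip_width: 0.0255
t 9.2 tcp [ 0.5195 -0.0503  0.0307] xang 93.34 tilt 1.04 need cm [-0.03  0.05  0.07] turn 0.04 F [ 0.56 -1.12 -0.7 ] w 0.0258
[-0.002  0.018 -1.   ]
```

```bash
python3 -m pendant '0 0.08 0 0'; python3 wait.py 1 .520 -.0506 .030 93.3
```

```text
clock: 9.28
tcp_pos: [0.5202, -0.0502, 0.0307]
orientation: [-2.146, -2.275, -0.019]
contact_force: [-0.9, -1.1, -0.5]
grip_width: 0.0254
t 9.33 tcp [ 0.5205 -0.0502  0.0307] xang 93.35 tilt 1.04 need cm [-0.04 -0.05  0.07] turn 0.05 F [ 1.18  0.5  -1.31] w 0.0255
[-0.002  0.018 -1.   ]
```

```bash
python3 -m pendant '0 0.08 0 0'; python3 wait.py 1 .520 -.0506 .030 93.3
```

```text
clock: 9.42
tcp_pos: [0.5213, -0.0502, 0.0307]
orientation: [-2.146, -2.275, -0.019]
contact_force: [-0.7, -0.8, -0.9]
grip_width: 0.0252
t 9.47 tcp [ 0.5216 -0.0502  0.0307] xang 93.35 tilt 1.04 need cm [-0.04 -0.16  0.07] turn 0.05 F [ 0.32 -0.23 -0.55] w 0.0256
[-0.001  0.018 -1.   ]
```

```bash
python3 -m pendant '0 0.08 0 0'; python3 wait.py 1 .520 -.0506 .030 93.3
```

```text
clock: 9.55
tcp_pos: [0.5221, -0.0501, 0.0307]
orientation: [-2.146, -2.275, -0.018]
contact_force: [-3.7, -1.1, 2.4]
grip_width: 0.0256
t 9.6 tcp [ 0.522  -0.0501  0.0306] xang 93.35 tilt 1.05 need cm [-0.04 -0.21  0.06] turn 0.05 F [-1.69  0.12 -0.5 ] w 0.0253
[-0.002  0.018 -1.   ]
```

```bash
python3 -m pendant '0 0.08 0 0'; python3 wait.py 1 .520 -.0506 .030 93.3
```

```text
clock: 9.68
tcp_pos: [0.5221, -0.0502, 0.0305]
orientation: [-2.145, -2.274, -0.016]
contact_force: [-4.0, -0.9, 1.7]
grip_width: 0.0255
t 9.73 tcp [ 0.5221 -0.0501  0.0305] xang 93.34 tilt 1.07 need cm [-0.04 -0.21  0.05] turn 0.04 F [-2.68  0.15  2.04] w 0.0253
[-0.004  0.018 -1.   ]
```

```bash
python3 -m pendant '0 0.08 0 0'; python3 wait.py 1 .520 -.0506 .030 93.3
```

```text
clock: 9.82
tcp_pos: [0.5221, -0.0501, 0.0304]
orientation: [-2.144, -2.273, -0.015]
contact_force: [-3.6, 0.3, 3.4]
grip_width: 0.0253
t 9.87 tcp [ 0.5221 -0.0501  0.0304] xang 93.34 tilt 1.1 need cm [-0.04 -0.21  0.04] turn 0.04 F [-3.74 -0.74  2.71] w 0.0253
[-0.006  0.018 -1.   ]
```

```bash
python3 -m pendant '0 0.06 0.05 0'; python3 wait.py 5 .522 -.0506 .030 93.3; python3 -m pendant '0 0.03 0 0' 125; python3 wait.py 6 .522 -.0506 .030 93.3
```

```text
clock: 9.95
tcp_pos: [0.522, -0.0501, 0.0299]
orientation: [-2.144, -2.272, -0.013]
contact_force: [-7.1, -1.2, 13.1]
grip_width: 0.0254
t 10.2 tcp [ 0.5221 -0.0501  0.03  ] xang 93.33 tilt 1.12 need cm [-0.05 -0.01  0.  ] turn 0.03 F [-5.47  0.02  6.45] w 0.0254
[-0.007  0.018 -1.   ]
clock: 10.28
tcp_pos: [0.5229, -0.05, 0.0301]
orientation: [-2.144, -2.273, -0.015]
contact_force: [1.0, 0.1, 0.3]
grip_width: 0.0356
t 10.58 tcp [ 0.5229 -0.05    0.0301] xang 93.34 tilt 1.11 need cm [-0.06 -0.09  0.01] turn 0.04 F [-0.87 -0.18  0.78] w 0.0435
[-0.006  0.018 -1.   ]
```

```bash
python3 -m pendant '0 0 -2 0;0 0 -4 0;0 0 -4 0;0 0 -4 0;0 0 -2 0'
python3 - <<'E'
from h import *
go(.5,-.3,.1)
f=cams()
for n,(x0,x1,y0,y1) in dict(top=(335,435,165,245),scene=(265,365,140,220)).items():
    a=f[n]['color'][y0:y1,x0:x1,::-1];cv2.imwrite(f'pics/{n}3.png',cv2.resize(a,None,fx=8,fy=6 if n=='x' else 7.5,interpolation=2))
E
```

```text
clock: 11.0
tcp_pos: [0.5207, -0.0525, 0.1905]
orientation: [-2.137, -2.267, -0.001]
contact_force: [-0.3, -0.1, -0.1]
grip_width: 0.0437
t 11.0 tcp [ 0.5207 -0.0525  0.1905] xang 93.37 tilt 1.47 need cm [-24.75  -3.37   8.64] turn None F [-0.3  -0.08 -0.09] w 0.0437
```

View pics/scene3.png

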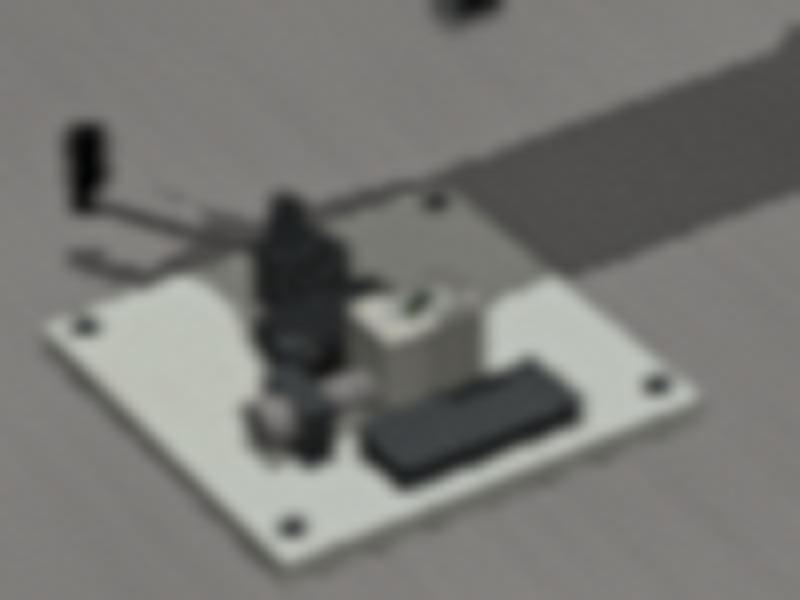

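View pics/top3.png

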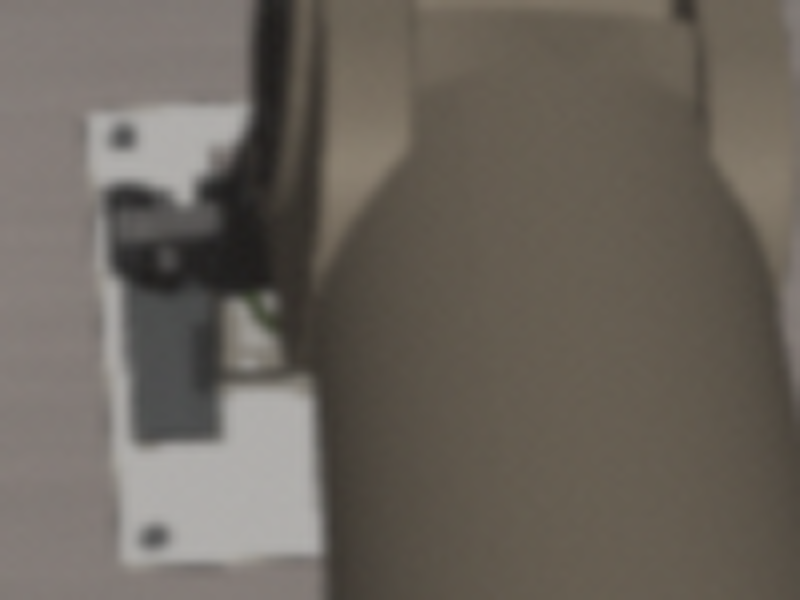

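```bash
python3 -c "
from h import *
print(r.get_obs()['joints'].round(3));go(.597,-.175,.12,123.3)"
```

```text
[-0.138  0.285  0.157  1.953 -0.078  0.924  1.69 ]
t 11.1 tcp [ 0.5219 -0.0524  0.1904] xang 93.38 tilt 1.35 need cm [-12.81   6.87   6.7 ] turn -29.92 F [ 0.06  0.74 -0.52] w 0.0434
```

```bash
python3 -m pendant '-2.5 0.5 0 -6;-2.5 0.5 0 -6;-2.5 0.5 0 -6;-2.5 0.5 0 -6;-1 0 0 -4;0 0 0 0' 255;python3 wait.py 2 .597 -.175 .10 123.3
```

```text
clock: 11.6
tcp_pos: [0.5687, -0.1547, 0.1846]
orientation: [-1.487, -2.741, -0.015]
contact_force: [0.4, 0.2, 0.2]
grip_width: -0.0002
t 11.7 tcp [ 0.5678 -0.1524  0.1846] xang 122.85 tilt 1.55 need cm [-3.71  1.25  8.36] turn -0.45 F [-1.04  0.9   0.1 ] w 0.0004
[-0.017  0.021 -1.   ]
```

```bash
python3 -m pendant '-1.7 0.6 2 0;-1.7 0.6 3 0;0 0 2 0';python3 wait.py 3 .597 -.175 .05 123.3
```

```text
clock: 11.95
tcp_pos: [0.5986, -0.1693, 0.1161]
orientation: [-1.498, -2.741, -0.024]
contact_force: [-0.5, -0.7, -0.7]
grip_width: -0.0
t 12.1 tcp [ 0.5959 -0.1673  0.1163] xang 122.82 tilt 1.56 need cm [-0.89 -0.33  6.6 ] turn -0.48 F [0.25 0.51 0.47] w 0.0002
[-0.013  0.024 -1.   ]
```

```bash
python3 -m pendant '-0.5 0 1.5 0;-0.4 0 2 0';python3 - <<'E'
from h import *
r.grab_frame("top");go(.597,-.175,.05,123.3)
f=cams()
for n,(x0,x1,y0,y1) in dict(top=(345,445,155,235),scene=(245,345,110,190)).items():
    a=f[n]['color'][y0:y1,x0:x1,::-1];cv2.imwrite(f'pics/{n}4.png',cv2.resize(a,None,fx=7,fy=7,interpolation=2))
E
```

```text
clock: 12.27
tcp_pos: [0.6036, -0.1721, 0.0867]
orientation: [-1.495, -2.746, -0.028]
contact_force: [-0.1, -0.7, 0.2]
grip_width: -0.0005
t 12.32 tcp [ 0.6019 -0.1719  0.083 ] xang 122.86 tilt 1.47 need cm [-0.08 -0.6   3.29] turn -0.44 F [ 0.1  -0.09 -2.57] w 0.0
```

View pics/scene4.png

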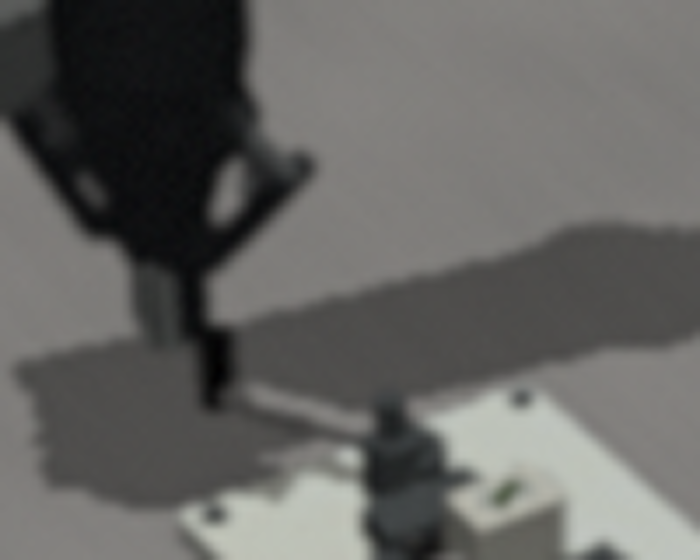

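View pics/top4.png

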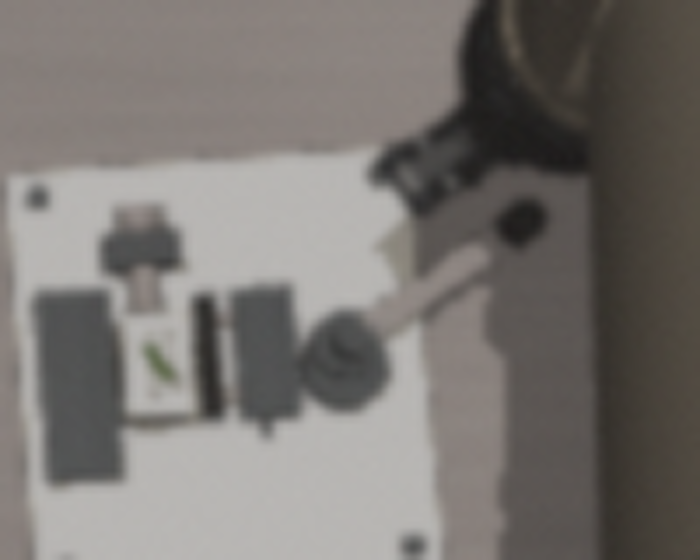

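```bash
python3 -m pendant '0 0 1.5 0;0 0 1.5 0';python3 wait.py 2 .597 -.175 .05 123.3
```

```text
clock: 12.58
tcp_pos: [0.6053, -0.1712, 0.0613]
orientation: [-1.498, -2.749, -0.031]
contact_force: [-0.4, -0.3, 0.1]
grip_width: 0.0003
t 12.68 tcp [ 0.6039 -0.1707  0.0596] xang 122.86 tilt 1.35 need cm [-0.   -0.82  0.96] turn -0.44 F [-0.41  0.44  0.19] w 0.0001
[-0.004  0.023 -1.   ]
```

```bash
cat > q.py <<'E'
import sys
from h import *
n=int(sys.argv[1])
for i in range(n): r.grab_frame("top")
o=r.get_obs();M=Ro.from_rotvec(o["orientation"]).as_matrix()
P=np.array([.5300,-.1227]);d=o["tcp_pos"][:2]-P
th=np.degrees(np.arctan2(d[1],d[0]));q=-(th-13.4+56.7)%360;q=q-360 if q>180 else q
a=np.degrees(np.arctan2(M[1,0],M[0,0]));u=M[:2,:2].T@d*1000
print("t",round(o["clock"],2),"q",round(np.radians(q),3),"rad",(np.hypot(*d)*1000).round(1),"tool(x,y)from pivot mm (want -80,+19)",u.round(1),"z",o["tcp_pos"][2].round(4),"xang",a.round(1),"want",round(123.3-q,1),"F",o["contact_force"].round(1),"j7",o["joints"][6].round(2),"tz",M[:,2].round(3))
E
python3 -m pendant '0 -0.3 0.9 0';python3 q.py 2
```

```text
clock: 12.77
tcp_pos: [0.6035, -0.1719, 0.0534]
orientation: [-1.497, -2.75, -0.032]
contact_force: [0.1, 0.1, 0.5]
grip_width: 0.0004
t 12.87 q -0.145 rad 86.3 tool(x,y)from pivot mm (want -80,+19) [-79.9  32.6] z 0.0509 xang 122.8 want 131.6 F [-1.1  0.5 -0.5] j7 2.42 tz [-0.004  0.023 -1.   ]
```

```bash
python3 -m pendant '0 -0.8 0 0';python3 q.py 2;python3 -m pendant '0 -0.4 0 0';python3 q.py 1
```

```text
clock: 12.95
tcp_pos: [0.5952, -0.1754, 0.0515]
orientation: [-1.494, -2.748, -0.031]
contact_force: [0.6, 0.2, 0.3]
grip_width: -0.0003
t 13.05 q -0.035 rad 83.6 tool(x,y)from pivot mm (want -80,+19) [-80.4  23. ] z 0.0513 xang 122.8 want 125.3 F [-0.3  0.1 -0.1] j7 2.43 tz [-0.005  0.023 -1.   ]
clock: 13.13
tcp_pos: [0.59, -0.1799, 0.0519]
orientation: [-1.498, -2.745, -0.029]
contact_force: [1.7, 0.3, -1.2]
grip_width: -0.0002
t 13.18 q 0.026 rad 82.8 tool(x,y)from pivot mm (want -80,+19) [-80.8  17.9] z 0.0518 xang 122.7 want 121.8 F [-0.9  0.4  0.3] j7 2.43 tz [-0.005  0.022 -1.   ]
```

```bash
python3 -m pendant '-0.1 -0.3 0 2;-0.1 -0.4 0 3';python3 q.py 1;python3 -m pendant '-0.1 -0.4 0 3;-0.1 -0.4 0 3';python3 q.py 1
```

```text
clock: 13.35
tcp_pos: [0.5845, -0.1857, 0.0523]
orientation: [-1.622, -2.673, -0.029]
contact_force: [1.2, 0.9, -2.0]
grip_width: 0.0004
t 13.4 q 0.115 rad 83.4 tool(x,y)from pivot mm (want -80,+19) [-81.3  18.6] z 0.0522 xang 117.2 want 116.7 F [0.4 1.2 0.5] j7 2.37 tz [-0.003  0.023 -1.   ]
clock: 13.57
tcp_pos: [0.5788, -0.1907, 0.0525]
orientation: [-1.77, -2.578, -0.031]
contact_force: [2.2, 1.1, -2.2]
grip_width: 0.0001
t 13.62 q 0.202 rad 83.7 tool(x,y)from pivot mm (want -80,+19) [-81.1  20.6] z 0.0525 xang 110.9 want 111.7 F [ 1.3  1.7 -0.4] j7 2.29 tz [-0.001  0.024 -1.   ]
```

```bash
python3 -m pendant '-0.05 -0.5 0 3;-0.05 -0.5 0 3;-0.05 -0.5 0.05 3';python3 q.py 1;python3 -m pendant '-0.05 -0.5 0 3;-0.05 -0.5 0.05 3;-0.05 -0.5 0.05 3';python3 q.py 1
```

```text
clock: 13.87
tcp_pos: [0.5687, -0.1968, 0.0528]
orientation: [-1.975, -2.431, -0.035]
contact_force: [6.0, 0.3, 0.2]
grip_width: -0.0003
t 13.92 q 0.345 rad 83.6 tool(x,y)from pivot mm (want -80,+19) [-80.6  22.1] z 0.0527 xang 101.6 want 103.5 F [ 2.8  0.1 -0.1] j7 2.17 tz [ 0.006  0.023 -1.   ]
clock: 14.17
tcp_pos: [0.5593, -0.2011, 0.0532]
orientation: [-2.166, -2.273, -0.042]
contact_force: [6.3, -1.0, -1.6]
grip_width: 0.0001
t 14.22 q 0.469 rad 83.7 tool(x,y)from pivot mm (want -80,+19) [-79.9  24.9] z 0.0531 xang 92.5 want 96.4 F [ 4.3  1.  -1.3] j7 2.06 tz [ 0.016  0.02  -1.   ]
```

```bash
python3 -m pendant '-0.1 -0.65 0.05 2.5;-0.1 -0.65 0.05 2.5;-0.1 -0.65 0.05 2.5';python3 q.py 1;python3 -m pendant '-0.1 -0.65 0.05 2.5;-0.1 -0.65 0.05 2.5;-0.1 -0.65 0.05 2.5';python3 q.py 1
python3 - <<'E'
from h import *
f=cams()
for n,(x0,x1,y0,y1) in dict(top=(345,445,155,235),scene=(245,345,110,190)).items():
    a=f[n]['color'][y0:y1,x0:x1,::-1];cv2.imwrite(f'pics/{n}5.png',cv2.resize(a,None,fx=7,fy=7,interpolation=2))
E
```

```text
clock: 14.47
tcp_pos: [0.5469, -0.2043, 0.0533]
orientation: [2.303, 2.125, 0.053]
contact_force: [6.3, 0.6, -3.5]
grip_width: -0.0002
t 14.52 q 0.625 rad 83.2 tool(x,y)from pivot mm (want -80,+19) [-80.1  22.5] z 0.0532 xang 85.2 want 87.5 F [ 5.5  1.5 -1.7] j7 1.97 tz [ 0.029  0.017 -0.999]
clock: 14.77
tcp_pos: [0.5354, -0.2055, 0.0535]
orientation: [2.425, 1.967, 0.068]
contact_force: [7.7, -0.9, -3.9]
grip_width: 0.0002
t 14.82 q 0.764 rad 82.9 tool(x,y)from pivot mm (want -80,+19) [-80.1  21.5] z 0.0534 xang 77.9 want 79.6 F [ 6.9  1.1 -2.5] j7 1.89 tz [ 0.045  0.013 -0.999]
```

View pics/top5.png

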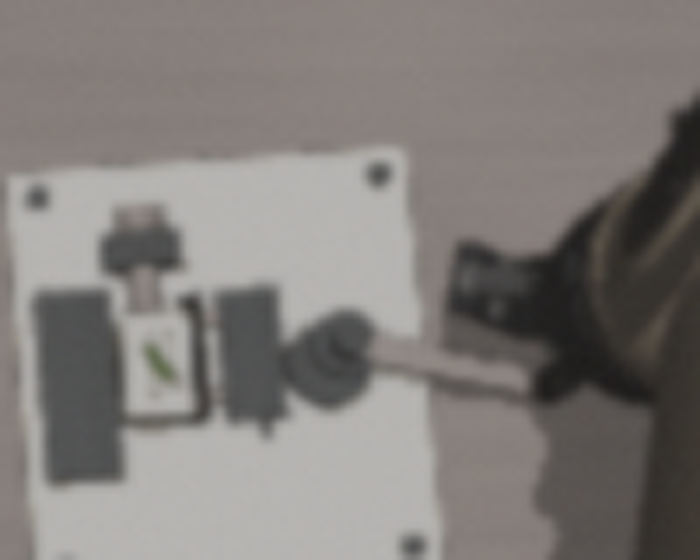

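View pics/scene5.png

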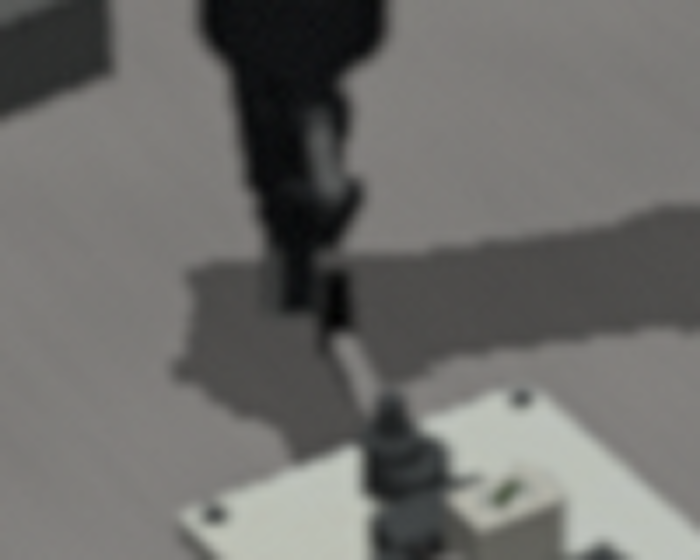

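```bash
python3 -m pendant '-0.1 -0.7 0.05 3;-0.1 -0.7 0.05 3;-0.1 -0.7 0.05 3;-0.1 -0.7 0.05 3';python3 q.py 1
```

```text
clock: 15.25
tcp_pos: [0.5205, -0.2051, 0.0538]
orientation: [2.596, 1.704, 0.092]
contact_force: [8.1, -3.0, -5.1]
grip_width: 0.0003
t 15.3 q 0.942 rad 82.8 tool(x,y)from pivot mm (want -80,+19) [-79.5  23.4] z 0.0537 xang 66.4 want 69.3 F [ 7.1 -1.8 -3.1] j7 1.74 tz [ 0.068  0.004 -0.998]
```

```bash
python3 -m pendant '-0.1 -0.7 0.05 3;-0.1 -0.7 0.05 3;-0.1 -0.7 0.05 3;-0.1 -0.7 0.05 3';python3 q.py 0
```

```text
clock: 15.63
tcp_pos: [0.5067, -0.2022, 0.0541]
orientation: [2.744, 1.414, 0.121]
contact_force: [8.2, -4.3, -4.4]
grip_width: -0.0
t 15.63 q 1.1 rad 82.8 tool(x,y)from pivot mm (want -80,+19) [-78.2  27.3] z 0.0541 xang 54.6 want 60.3 F [ 8.2 -4.3 -4.4] j7 1.59 tz [ 0.093 -0.011 -0.996]
```

```bash
python3 -m pendant '-0.1 -0.8 0.05 1.5;-0.1 -0.8 0.05 1.5;-0.1 -0.8 0.05 2;-0.1 -0.8 0.05 2';python3 q.py 0
```

```text
clock: 15.97
tcp_pos: [0.4918, -0.1944, 0.0542]
orientation: [2.804, 1.237, 0.149]
contact_force: [5.4, -4.3, -1.0]
grip_width: 0.0001
t 15.97 q 1.304 rad 81.2 tool(x,y)from pivot mm (want -80,+19) [-78.6  20.3] z 0.0542 xang 47.8 want 48.6 F [ 5.4 -4.3 -1. ] j7 1.49 tz [ 0.118 -0.027 -0.993]
```

```bash
python3 -m pendant '-0.15 -0.8 0.05 2;-0.15 -0.8 0.05 2;-0.15 -0.8 0.05 2';python3 q.py 0
```

```text
clock: 16.22
tcp_pos: [0.4808, -0.1856, 0.0541]
orientation: [2.854, 1.087, 0.175]
contact_force: [4.7, -1.4, 3.0]
grip_width: -0.0005
t 16.22 q 1.479 rad 79.8 tool(x,y)from pivot mm (want -80,+19) [-78.4  14.5] z 0.0541 xang 42.0 want 38.6 F [ 4.7 -1.4  3. ] j7 1.41 tz [ 0.136 -0.036 -0.99 ]
```

```bash
python3 -m pendant '-0.2 -0.6 0 4;-0.2 -0.6 0 4';python3 q.py 0
python3 - <<'E'
from h import *
f=cams()
for n,(x0,x1,y0,y1) in dict(top=(345,445,155,235),scene=(245,345,110,190)).items():
    a=f[n]['color'][y0:y1,x0:x1,::-1];cv2.imwrite(f'pics/{n}6.png',cv2.resize(a,None,fx=7,fy=7,interpolation=2))
E
```

```text
clock: 16.38
tcp_pos: [0.4742, -0.1804, 0.0545]
orientation: [2.924, 0.887, 0.194]
contact_force: [3.1, -0.8, -0.3]
grip_width: 0.0
t 16.38 q 1.584 rad 80.3 tool(x,y)from pivot mm (want -80,+19) [-78.2  17.3] z 0.0545 xang 34.0 want 32.6 F [ 3.1 -0.8 -0.3] j7 1.31 tz [ 0.144 -0.039 -0.989]
```

View pics/top6.png

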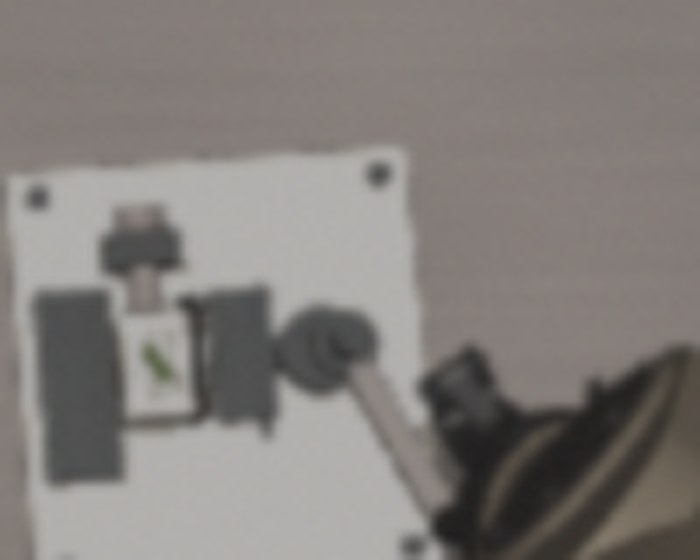

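View pics/scene6.png

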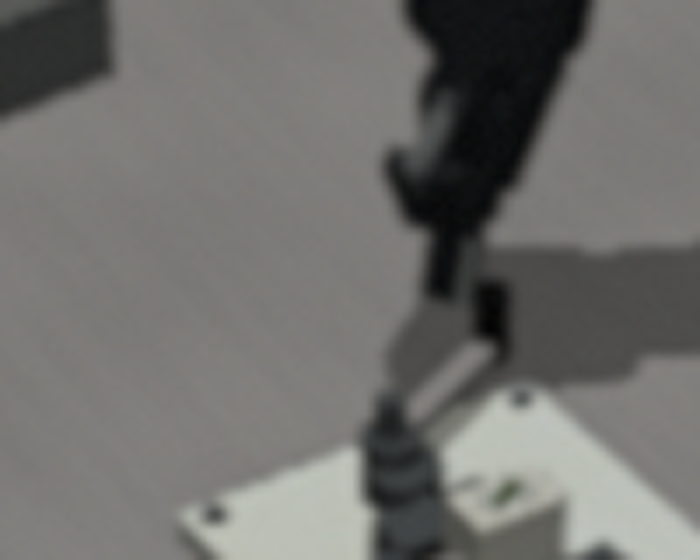

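```bash
python3 -m pendant '-0.15 -0.5 0 3;-0.15 -0.5 0 3';python3 q.py 0
```

```text
clock: 16.65
tcp_pos: [0.4661, -0.1737, 0.0532]
orientation: [2.971, 0.746, 0.197]
contact_force: [0.2, 0.0, -0.3]
grip_width: 0.0002
t 16.65 q 1.713 rad 81.7 tool(x,y)from pivot mm (want -80,+19) [-80.   15.1] z 0.0532 xang 28.5 want 25.2 F [ 0.2  0.  -0.3] j7 1.23 tz [ 0.142 -0.039 -0.989]
```

```bash
python3 -m pendant '-0.15 -0.4 0 3';python3 q.py 1
python3 - <<'E'
from h import *
f=cams()
for n,(x0,x1,y0,y1) in dict(top=(345,445,155,235)).items():
    a=f[n]['color'][y0:y1,x0:x1,::-1];cv2.imwrite(f'pics/{n}7.png',cv2.resize(a,None,fx=7,fy=7,interpolation=2))
E
```

```text
clock: 16.73
tcp_pos: [0.4625, -0.1708, 0.0526]
orientation: [2.992, 0.672, 0.199]
contact_force: [-0.8, 0.8, 0.2]
grip_width: -0.0001
t 16.78 q 1.781 rad 83.2 tool(x,y)from pivot mm (want -80,+19) [-81.7  14.2] z 0.0522 xang 25.4 want 21.3 F [-1.4  1.  -0.6] j7 1.19 tz [ 0.139 -0.037 -0.99 ]
```

View pics/top7.png

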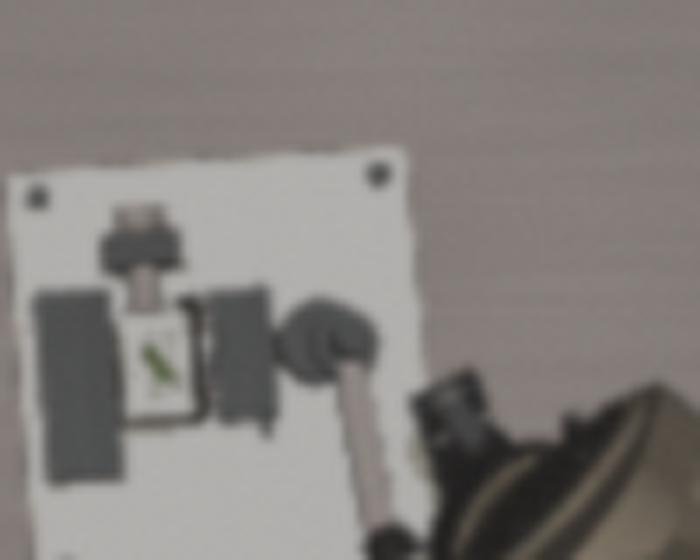

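```bash
python3 -m pendant '0 1.5 0 0;0 2 0 0;0 0 -3 0;0 0 -4 0;0 0 -4 0;-4 0 -2 0;-4 0 0 0';python3 q.py 2
python3 - <<'E'
from h import *
f=cams()
for n,(x0,x1,y0,y1) in dict(top=(345,445,165,245),scene=(265,365,140,220)).items():
    a=f[n]['color'][y0:y1,x0:x1,::-1];cv2.imwrite(f'pics/{n}8.png',cv2.resize(a,None,fx=8,fy=7.5,interpolation=2))
    cv2.imwrite(f'pics/{n}8f.png',f[n]['color'][:,:,::-1])
E
```

```text
clock: 17.47
tcp_pos: [0.3962, -0.2354, 0.1785]
orientation: [2.976, 0.724, 0.18]
contact_force: [0.1, -1.0, -0.5]
grip_width: -0.0001
t 17.57 q 1.703 rad 180.4 tool(x,y)from pivot mm (want -80,+19) [-175.6   39. ] z 0.1758 xang 27.1 want 25.7 F [-0.1  0.4 -0.4] j7 1.09 tz [ 0.126 -0.041 -0.991]
```

View pics/top8.png

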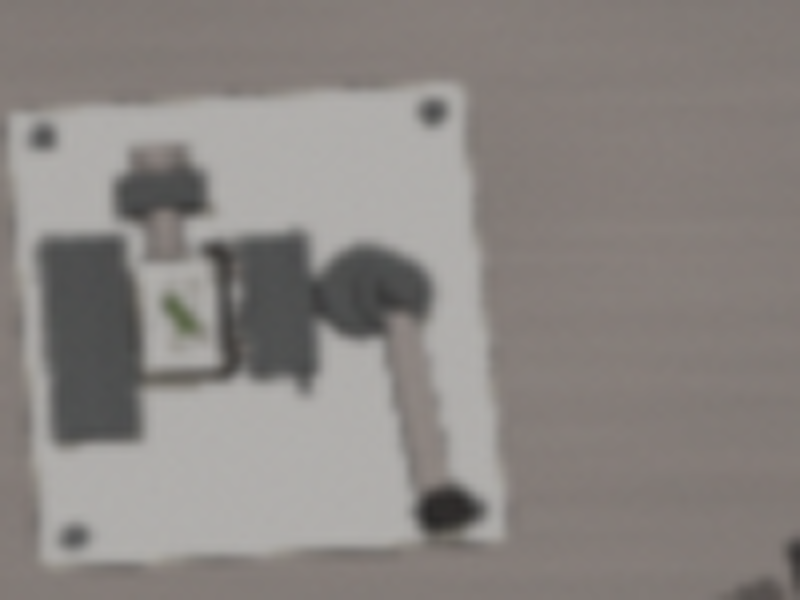

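View pics/scene8.png

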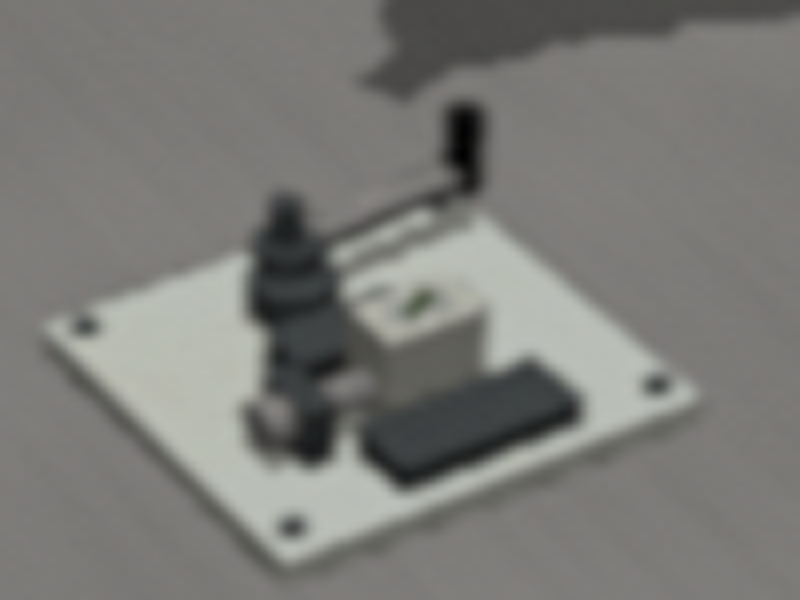

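View pics/scene8f.png

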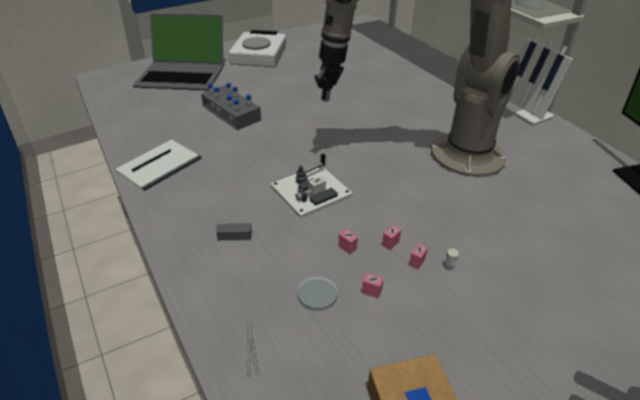

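Run:
```python
from h import *
f=cams();T,S=f["top"],f["scene"]
def u(p,x0,y0):p=np.array(p,float);return np.c_[(p[:,0]+.5)/8-.5+x0,(p[:,1]+.5)/7.5-.5+y0]
k=ray(T,u([(452,505)],345,165),.067)[0];ks=ray(S,u([(465,108)],265,140),.067)[0]
for x in(k,ks):
    d=x[:2]-[.53,-.1227];print(x.round(4),"q",np.radians(-56.7-np.degrees(np.arctan2(d[1],d[0]))).round(3),np.hypot(*d).round(4))
q=np.array([[20,13],[20,-13],[-20,-13],[-20,13]])/1000
B=ray(T,u([(139,262),(217,257),(223,370),(145,375)],345,165),.058);p,e=rect(B[:,:2],q);print(p,e)
c,s=np.cos(.058),np.sin(.058);d=p[:2]-[.5257,-.0478];print("local",c*d[0]+s*d[1],-s*d[0]+c*d[1])
```

```text
[ 0.4535 -0.1363  0.067 ] q 1.977 0.0777
[ 0.4503 -0.1373  0.067 ] q 1.97 0.0811
[ 0.52167731 -0.04998421  0.03724391] 0.00046097769022057644
local -0.004142535509723286 -0.0019473531674223392
```

Run:
```python
from h import *
a=cv2.resize(cv2.imread('pics/top4.png'),(100,80),interpolation=cv2.INTER_AREA)[:70] # x0=345,y0=155
b=cv2.imread('pics/top8f.png')[155:225,345:445]
def cen(im):
    c=im[44:62,16:32].astype(float);w=np.clip(c[:,:,1]-.5*c[:,:,0]-.5*c[:,:,2]-8,0,None)
    yy,xx=np.mgrid[0:w.shape[0],0:w.shape[1]];return (w*xx).sum()/w.sum()+16,(w*yy).sum()/w.sum()+44
print("specimen centroid",cen(a),cen(b))
w=slice(42,64),slice(2,16)
g=lambda im:cv2.cvtColor(im,cv2.COLOR_BGR2GRAY).astype(np.float32)
for y in(48,52,56): print(y,g(a)[y,12:46].astype(int),'\n  ',g(b)[y,12:46].astype(int))
```

```text
specimen centroid (np.float64(22.262295081967213), np.float64(51.459016393442624)) (np.float64(22.154411764705884), np.float64(51.720588235294116))
48 [ 81  81  80  79  91 132 166 176 166 158 165 167 167 175 167 123  73  51
  67 115 142 110  85  82  83  82  82  82  81  89 111 122  96  80] 
   [ 78  77  78  78  93 138 167 171 159 153 162 160 157 165 153 100  90 127
 101  80  78  80  81  79  79  79  75  66  74  79  79  76  69  73]
52 [ 83  81  81  77  75 107 158 179 171 140 110 109 132 163 166 129  77  49
  54  98 142 127  98  84  82  83  83  81  81  80  74  68  71  70] 
   [ 77  78  77  75  76 110 156 167 157 129 100 103 133 160 157 106  72  87
  79  78  80  80  81  81  81  79  83  93  93  79  76  77  76  69]
56 [ 82  82  82  80  79 105 157 179 178 166 162 172 176 175 175 152 101  59
  48  72 111 117  94  82  83  82  84  83  81  82  94 111 103  84] 
   [ 78  78  78  78  74  99 152 172 171 159 155 161 166 167 160 117  73  75
  96  92  83  80  82  81  82  80  84 113 156 172 173 171 168 166]
```

Run:
```python
from h import *
a=cv2.resize(cv2.imread('pics/top4.png'),(100,80),interpolation=cv2.INTER_AREA)
b=cv2.imread('pics/top8f.png')[155:235,345:445]
g=lambda im:cv2.cvtColor(im,cv2.COLOR_BGR2GRAY).astype(np.float32)
A,B=g(a),g(b)
def cc(name,y0,y1,x0,x1):
    w=cv2.createHanningWindow((x1-x0,y1-y0),cv2.CV_32F)
    print(name,cv2.phaseCorrelate(A[y0:y1,x0:x1],B[y0:y1,x0:x1],w))
cc("jaw",40,72,2,16);cc("stop",26,44,12,28);cc("bolt",23,33,1,10)
cc("block",44,64,16,27)
for x in(19,21,24):print(x,A[40:64,x].astype(int),'\n  ',B[40:64,x].astype(int))
```

```text
jaw ((0.5981313689738004, -0.19046978889574007), 0.9326296875874202)
stop ((0.030364914776109586, 0.19641535007746924), 0.92701548917426)
bolt ((0.6262259990563073, 0.2916564791360319), 1.0054288731680976)
block ((-0.06811071379238154, 0.34981857101310965), 1.0585591713587443)
19 [ 65  45  22   0 131 164 179 180 176 171 172 176 179 179 179 179 179 179
 165 125 108 142 170 179] 
   [ 62  43  22   0 124 160 174 173 171 165 162 165 167 167 170 171 172 172
 164 131 104 131 163 172]
21 [ 65  44  22   0 139 168 178 171 158 131 114 123 140 157 167 166 166 175
 165 123 106 137 170 181] 
   [ 62  42  21   0 124 159 169 163 153 126 100 104 129 148 156 158 159 169
 162 121  99 131 164 174]
24 [ 54  37  18   0 170 177 177 167 167 170 167 155 132 119 134 160 176 180
 165 120 115 154 177 181] 
   [ 52  35  16   0 149 167 169 158 157 161 160 150 133 117 128 152 166 171
 162 116 103 137 166 173]
```

The block hasn't moved off the stop by any amount I can measure, the lever is shut and the tool is clear, so I'm handing in.

```bash
python3 -c "
from bench import r
print(r.hand_in(), r.get_obs()['clock'])"
```

```text
the job is handed in; nothing more can be done
the job is handed in; nothing more can be done
```

I loaded the white block into the vice against the end stop, swung the cam lever shut, backed the gripper clear, and handed the job in after about 18 s. The hand-in reports no verdict.

**What I did**
- **Block:** I gripped it across its 26 mm width, stood it in the channel mouth and slid it in small steps. It stopped at about 16 mm to +x of the vice's origin. The measured force along the channel was about 4–7 N.
- **Lever:** I released the block, then pushed the knob round with the shut fingers. The measured force was at most about 10 N. The lever went past dead centre and snapped away from the fingers.

**Last checks**
- **Lever:** it stands at about 1.97 rad in both cameras, which is above the 1.9 needed.
- **Block position:** it is upright and within about 0.02 rad of the channel. It shifted by no more than about half a millimetre from the stop during clamping, going by its edge in the top view.
- **Jaw:** it has closed on the block by about 8 mm.
- **Bystanders and pink blocks:** the final scene picture shows none of them moved.

**Unconfirmed or out of line**
- **Clamp force:** I could not measure it; I inferred it only from how far the jaw moved.
- **Block's sideways position:** the picture puts its centre at y = -2 mm rather than 0. That is near the calibration error, but I did not resolve it.
- **Specimen mark:** one check on the dark mark suggested a shift of up to 0.7 mm from the stop, more than the edge check showed but still under the 1.5 mm limit.
- **Tool tilt:** the tool leaned by up to about 8 degrees while pushing the lever, with no visible effect.

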